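# Load the slide tray onto the four-post stand

## Robot

A 7-joint arm with a two-finger parallel gripper is mounted at the origin on the work surface. World frame = base frame: x ahead of the robot, y to its left, z up, the work surface at z = 0. Lengths are in m, angles in rad, forces in N, time in s.
With the tool pointing down it reaches from about 0.4 to 0.875 m from the base axis. Payload 4.4 kg.
Tool frame: the origin (TCP) lies midway between the tips of the shut fingers; the grasp point (between the pads) lies 19 mm behind it; z points along the fingers, y is the direction in which the jaws open and shut (so a half turn about z gives the same grasp; the last joint's range is limited). The gripper opens to 85 mm and grips with 20 to 120 N. Pads are 22 mm wide; open, the fingers measure 114 mm over their backs; the gripper's body (76 mm by 85 mm) begins 54 mm behind the grasp point. The pads swing forward as they close: fully open they stand 13 mm farther back than shut.
Start: joints at [1.11, 0.628, 0.038, 1.517, -0.027, 0.996, -0.02], TCP at [0.25, -0.6, 0.231] pointing down, gripper open.
Joint ranges: [-3.06, 3.06], [-0.37, 2.12], [-1.25, 1.32], [0.18, 2.47], [-1.1, 4.24], [0.23, 1.98], [-2.94, 2.94]. Speed limits (rad/s): [2.57, 2.57, 3.14, 3.14, 3.14, 3.14, 3.14].

## Interface

Orientations are given as a rotation vector (axis times angle).
In Python, from bench import arm gives the robot as it stands.
- The arm moves only by the tool send_rows, never from a script. Its argument "targets" is a list that holds one entry, the list of rows, each a list of 5 numbers: the opening, from 0 (shut) to 1 (fully open), then the shift along the tool's x, y, z in m, then the turn about the tool's z in rad. A call has 1 to 8 rows; each row shifts and turns the commanded pose from where the row before left it, along the tool's axes as they then stand; what a row does not reach is not made up. A row lasts 1/8 s, in which the tool goes at most 62.5 mm and 10.7 degrees, less where a joint would pass 70% of its speed; a pose out of reach is approached as far as the arm can. A call is refused whole if a number of a shift passes 0.0625 or a number of a turn 0.188, either way. A call with a gripper value outside its range is refused whole. The fingers move at their own pace and stop on an object; "grip_force" is the grip in N (left out, the last holds). Time passes only in rows, so rows that do not move let the fingers close. It gives the time, the measured TCP pose, the force and the opening at its end, in the units of the state.
- arm.sense(): the state, without advancing time (a new reading comes with each control period).
- arm.read_camera(name): name is "side" or "top" or "wrist"; returns (picture, depth): 384x512x3 uint8, red, green, blue; 384x512 float32, m along the optical axis (not along the pixel's ray), 0 where there is no reading.
- arm.camera_model(name): a dict with "fov_y" (degrees; the focal length in pixels is half the picture's height over the tangent of half this angle, whatever the lens; pixels are square), "cx", "cy" (the principal point, pixels), "distortion" ([k1, k2, p1, p2, k3] as OpenCV has them; the pictures are not rectified), "rvec" (rotation vector, rad) and "tvec" (3), from world to camera coordinates, as OpenCV has them; the wrist camera has in their place "mount" (4x4, takes a point from camera to tool coordinates, whose origin is the TCP and whose axes are the flange's). Camera axes: x right, y down, z forward; pixel columns grow to the right and rows downward; lengths in m; the calibration is good to about 2 mm. A picture is of the moment at which its call begins: read the wrist's pose just before it. camera_model takes no time and is no camera call.
- arm.hand_in(): hands the job in, once; it reports no verdict.
Trained networks look in the newest picture that a camera, given by its name, has taken for a name from the list of things; names that differ only in an ending like _2 or _b are one class to them, and where a whole thing is asked for, a point or a joint stands for the part that bears it (a point fixed in the world has none). Each returns a list of dicts, best first, with "conf" (0 to 1); they miss things now and then, are a little off and sometimes report something else, mostly with a low value. They report only what shows in the picture. A call takes as long as a camera call. They do not tell look-alikes from the thing itself.
- arm.spot_in(camera, label): "point" ([x, y, z] in m, in the coordinates of the camera as it stood for that picture, good to about 4 mm: the middle of the surface that is visible of it).
- arm.spot_point(camera, label): "point" ([x, y, z] in m, in the coordinates of the camera as it stood for that picture, good to about 4 mm: a listed point, or the origin of a listed thing).
The state is a dict: "clock": time; "q": joint angles; "joint_vel": joint speeds; "joint_torque": joint torques, N m; "ee_pos": TCP position; "orientation": TCP orientation; "contact_force": force on the tool from outside, world axes, zero at the start; "torque": the same for the moment, N m; "opening": finger opening in m.
Only numpy, scipy, OpenCV 4.12 (cv2) and the standard library are available. Lean on these libraries where they do the work, as an engineer would, in place of code of your own. Each camera call takes 0.05 s, during which the arm holds its last target.

## Task

Take the microscope-slide tray off the sloping rest and add it as the upper tier of the four-post stand: bring it level, find the posts (their frame is clamped anywhere within 10 mm forward or back of the middle of its base, so look or feel for them), lower all four corner holes over them together, then, still holding it, press it down past the two spring catches until it sits fully home on the post shoulders, and let go. Press firmly but do not ram it or drop it, and leave the two bottles and the slide box where they are.

Things in the scene. Friction and masses are not known exactly. Their poses are not given: they have to be found in the camera images.
- tray: Loose aluminium slide tray, about 0.35 kg: plate 120 (x) by 180 (y) by 6 mm, with a rim to 12 mm high round its edges. Origin: underside centre, z up out of its face. Four through holes, 15 mm in diameter, at x +-46, y +-76 mm. Grip bar in the middle. It starts leaning 25 degrees on the rest, its +x edge higher and farther from the robot. Fits the stand either way round.
- tray_grip (a point): Point in the tray's grey grip bar, 38 mm above the tray's underside. The bar stands on the plate's centre, 14 mm thick in the tray's x, 70 mm long in y, from 6 to 50 mm above the underside; free room on both sides. Axes as the tray's.
- rest: Fixed grey plastic rest, foot 125 by 160 mm, about 85 mm high; its face slopes 25 degrees, rising toward its own +x. A lip on the lower (-x) edge stops the tray and stands 10 mm above the face. Origin: centre of its foot, on the desk; the leaning tray's underside centre is 52 mm above the desk.
- stand: Fixed base plate of the four-post stand, 160 (x) by 240 (y) by 10 mm; origin: its underside centre. On it a post frame is clamped, shifted along the base's x by an unknown -10 to +10 mm (not in this pose: look or feel for it). In the frame: posts at x +-46, y +-76 mm from its middle, a fixed lower tray at z = 28 to 40 mm, a spring catch at the middle of each y end.
- catch_left (a joint): Steel spring catch at the stand's +y end, z = 84 to 101 mm, sloping inward and down, its nose overlapping the tray's end by 4 mm. 0 at rest, to 0.008 m pushed outward by the descending tray; springs back over the tray's rim when it is home. 480 N/m, 3.8 N preload.
- catch_right (a joint): The same catch at the stand's -y end, 0 at rest and growing outward.
- reagent_bottle: Bystander: glass bottle with a red cap, 60 mm in diameter, 125 mm high. Origin: centre of its underside.
- dropper_bottle: Bystander: small white bottle, 36 mm in diameter, 85 mm high. Origin: centre of its underside.
- slide_box: Bystander: flat black box, 85 by 100 by 34 mm. Origin: centre of its underside.
- stand_mid (a point): Point on the base's axis, 70 mm above the desk; axes as the stand's. All posts: 19 mm sleeves up to this height (flat shoulders that carry the seated tray's underside), then 12 mm pins up to 42 mm above it, tips chamfered 1.5 mm. The tray meets the catches about 27 mm above it; passing them takes 10 to 22 N, weight included, then it stops dead. Over 100 N is ramming.
Not all that is in view belongs to the job. Several things have the shape of the rest; the one meant has the colours described above.

How it is judged:
On the way, in this order (a step that is already met when the one before it is completed fails the run):
1. the tray is lifted clear of the rest, held in the gripper (distance of tray from where it was at the start of the episode above 0.05 m and contact force between tray and rest below 0.1 N and contact force between the fingers and tray above 1 N), for 0.2 s.
2. the tray, near level and still held, has the posts in its holes (underside below the tips) (x of tray in the frame of stand_mid between -0.014 and 0.014 m and y of tray in the frame of stand_mid between -0.005 and 0.005 m and angle between the x axis of tray and the x axis of stand, either way round below 0.06 rad and z of tray in the frame of stand_mid below 0.038 m and angle between tray's own z axis and vertical below 0.12 rad and contact force between the fingers and tray above 0.5 N), for 0.05 s.
At the end, for the whole second after the job is handed in: The tray sits level (within 2 degrees), right way up, on all four post shoulders: underside within 3 mm of their height, centre within 14 mm in x (frame shift included) and 5 mm in y of the base's axis, both catches sprung back over its rim (within 2 mm), released and at rest (x of tray in the frame of stand_mid between -0.014 and 0.014 m and y of tray in the frame of stand_mid between -0.005 and 0.005 m and angle between the x axis of tray and the x axis of stand, either way round below 0.06 rad and z of tray in the frame of stand_mid between -0.003 and 0.003 m and angle between tray's own z axis and vertical below 0.035 rad and value of joint each of catch_left, catch_right below 0.002 m and linear speed of tray below 0.02 m/s); the robot touches nothing.
It fails at once if the tray is rammed against the stand with more than 100 N (contact force between tray and stand above 100 N).
It fails at once if the tray is dropped (falls faster than 0.45 m/s with no finger on it) (linear speed of tray above 0.45 m/s and contact force between the fingers and tray below 0.05 N).
It fails at once if a bottle or the slide box is moved by more than 30 mm (distance of any of reagent_bottle, dropper_bottle, slide_box from where it was at the start of the episode above 0.03 m).
It also fails if it takes over 51 s, if anything falls off the work surface, if the arm or the gripper's body presses on something with over 40 N, if the wrist force passes 120 N, or if a joint passes its speed limit or range.

## Working session

There is one attempt and no reset: what is moved stays moved. The work goes in short steps, Python scripts to look and compute and a tool call to move; the robot and the scene stay as the last step left them, time stands still between calls to the robot, and variables do not carry over. Pictures are saved under pics/ and viewed, and the job is handed in when it is done.

Besides the shell and the picture viewer there is one more tool, called after "Call:" by a JSON object that holds its "op" and its "data", one argument or row to a line. send_rows: Moves the arm, as the interface text tells. Its arguments: {"type":"object","properties":{"targets":{"type":"array","items":{"type":"array","items":{"type":"array","items":{"type":"number"}}}},"grip_force":{"type":"number"}},"required":["targets"]}

```bash
ls; mkdir -p pics; cat > h.py <<'E'
import numpy as np, cv2
from bench import arm
from scipy.spatial.transform import Rotation as R
def K(name):
    m=arm.camera_model(name); f=192/np.tan(np.radians(m['fov_y'])/2)
    return np.array([[f,0,m['cx']],[0,f,m['cy']],[0,0,1]]),np.array(m['distortion'],float),m
def T_wc(name,s=None):
    k,d,m=K(name)
    if 'mount' in m:
        T=np.eye(4);T[:3,:3]=R.from_rotvec(s['orientation']).as_matrix();T[:3,3]=s['ee_pos']
        return T@np.array(m['mount'])
    T=np.eye(4);Rm=R.from_rotvec(m['rvec']).as_matrix();T[:3,:3]=Rm.T;T[:3,3]=-Rm.T@np.array(m['tvec']);return T
def c2w(name,p,s=None):
    T=T_wc(name,s);return T[:3,:3]@np.array(p)+T[:3,3]
def cloud(name,depth,s=None):
    k,d,m=K(name);h,w=depth.shape
    u,v=np.meshgrid(np.arange(w),np.arange(h))
    n=cv2.undistortPoints(np.stack([u,v],-1).reshape(-1,1,2).astype(np.float64),k,d).reshape(h,w,2)
    P=np.dstack([n[...,0]*depth,n[...,1]*depth,depth])
    T=T_wc(name,s);return P@T[:3,:3].T+T[:3,3]
def snap(name,fn):
    s=arm.sense();im,de=arm.read_camera(name)
    cv2.imwrite('pics/'+fn+'.png',im[...,::-1]);np.savez(''+fn,im=im,de=de,pos=s['ee_pos'],ori=s['orientation'])
    return s,im,de
E
python3 - <<'E'
from h import *
print(arm.sense())
for c in ['top','side']:
    s,im,de=snap(c,c+'0')
    for l in ['tray_grip','tray','rest','stand','stand_mid']+(['reagent_bottle','dropper_bottle','slide_box'] if c=='top' else []):
        print(c,l,[(np.round(c2w(c,r['point']),3),round(r['conf'],2)) for r in arm.spot_point(c,l)])
print(arm.sense()['clock'])
E
```

```text
pics
{'clock': 0.0, 'q': array([ 1.1102501 ,  0.6293546 ,  0.03844844,  1.51837316, -0.02698983,
        0.99626565, -0.02003394]), 'joint_vel': array([-6.78688050e-05,  1.15235282e-03,  1.11293280e-03, -1.10017391e-03,
       -7.32785335e-04,  3.82482312e-04, -1.86048790e-04]), 'joint_torque': array([-6.18084050e-04, -5.63410306e+01,  1.22592453e+00, -1.93448013e+01,
        1.08004760e-02,  1.04398438e-02, -4.11979784e-06]), 'ee_pos': array([ 0.24975602, -0.59943263,  0.23038205]), 'orientation': array([-3.07880666e+00, -6.15635398e-01,  6.37286534e-04]), 'contact_force': array([-0.17072358, -0.15070102,  0.10122624]), 'torque': array([-0.02471653, -0.01118576,  0.01201466]), 'opening': 0.0852698472264742}
top tray_grip [(array([ 0.486, -0.223,  0.085]), 0.57)]
top tray [(array([ 0.505, -0.217,  0.053]), 0.93)]
top rest [(array([ 0.371,  0.004, -0.001]), 0.6)]
top stand [(array([0.541, 0.242, 0.001]), 0.82)]
top stand_mid [(array([0.536, 0.241, 0.068]), 0.66), (array([ 0.472, -0.514,  0.002]), 0.21)]
top reagent_bottle [(array([ 0.779, -0.024,  0.001]), 0.65)]
top dropper_bottle [(array([ 0.755,  0.174, -0.   ]), 0.74)]
top slide_box [(array([ 0.472, -0.511, -0.   ]), 0.59)]
side tray_grip [(array([ 0.487, -0.219,  0.086]), 0.62)]
side tray [(array([ 0.502, -0.217,  0.048]), 0.69)]
side rest [(array([ 0.5  , -0.216, -0.002]), 0.98), (array([0.369, 0.001, 0.002]), 0.69)]
side stand [(array([0.538, 0.234, 0.001]), 0.79)]
side stand_mid [(array([0.536, 0.24 , 0.069]), 0.77)]
0.75
```

View pics/top0.png

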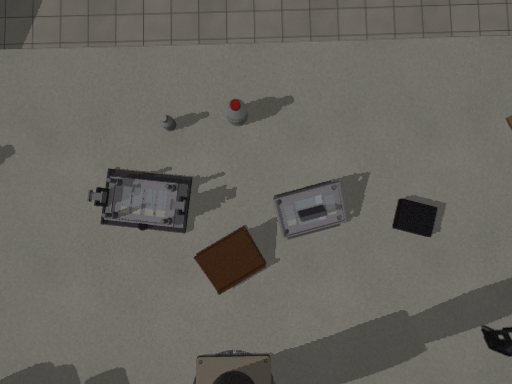

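View pics/side0.png

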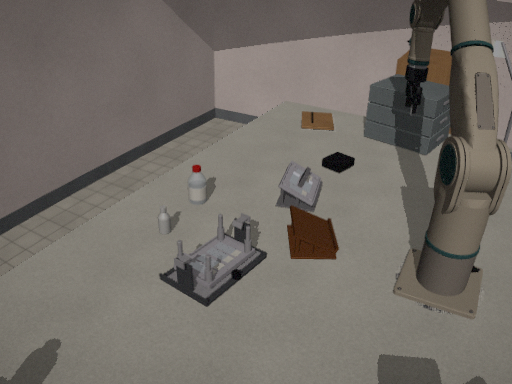

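The top picture shows two rest-shaped things. One at (310,208) is grey and carries the tray. The other at (230,260) is brown and empty. The grey one fits the description. The stand is at (148,201). I'll confirm with a crop and measure with depth.

```bash
python3 - <<'E'
from h import *
d=np.load('top0.npz');im,de=d['im'],d['de']
a=cv2.resize(im[165:255,265:355],(500,500),interpolation=cv2.INTER_CUBIC);b=cv2.resize(im[160:240,85:205],(750,500),interpolation=cv2.INTER_CUBIC)
cv2.imwrite('pics/crop.png',cv2.resize(cv2.convertScaleAbs(np.hstack([a,b])[...,::-1],alpha=1.6),(800,320)))
P=cloud('top',de)
# tray plane fit
w=P[175:242,270:350].reshape(-1,3); w=w[(w[:,2]>0.012)]
print(len(w),w.min(0),w.max(0))
best=None;rng=np.random.default_rng(0)
for i in range(2000):
    p=w[rng.choice(len(w),3,replace=False)];n=np.cross(p[1]-p[0],p[2]-p[0]);L=np.linalg.norm(n)
    if L<1e-6:continue
    n/=L;n*=np.sign(n[2]);t=np.degrees(np.arccos(n[2]))
    if not 18<t<32: continue
    c=(abs((w-p[0])@n)<.0025).sum()
    if best is None or c>best[0]:best=(c,n,p[0])
c,n,p0=best;inl=w[abs((w-p0)@n)<.003];cen=inl.mean(0);n=np.linalg.svd(inl-cen)[2][2];n*=np.sign(n[2])
print(c,n,np.degrees(np.arccos(n[2])),'uphill yaw',np.degrees(np.arctan2(-n[1],-n[0])),cen)
# in-plane bounding of points near plane
h=(w-cen)@n
print('h hist',np.histogram(h,bins=np.arange(-.06,.07,.005)))
sel=w[(h>-.004)&(h<.011)]
q=(sel-cen)
x=np.array([-n[0],-n[1],0]);x-=x@n*n;x/=np.linalg.norm(x);y=np.cross(n,x)
uv=np.c_[q@x,q@y].astype(np.float32)
r=cv2.minAreaRect(uv);print(r);print('center',cen+r[0][0]*x+r[0][1]*y)
bar=w[(h>.03)&(h<.06)];hb=(bar-cen)
print('bar',len(bar),bar.mean(0),cv2.minAreaRect(np.c_[hb@x,hb@y].astype(np.float32)), 'minrect world'); 
# stand
w=P[155:245,80:205];m=(w[...,2]>0.004)&(w[...,2]<.02);s=w[m]
print('stand base',cv2.minAreaRect(s[:,:2].astype(np.float32)),np.median(s[:,2]))
E
```

```text
2993 [ 0.42029376 -0.31811686  0.0277524 ] [ 0.57463669 -0.07948992  1.08904913]
1719 [-0.41652401 -0.10057309  0.90354458] 25.37203026049565 uphill yaw 13.574699655741014 [ 0.50033908 -0.21865938  0.05873239]
h hist (array([   0,    0,    0,    0,    0,    0,    0,    1,    3,   43,  107,
       1148, 1163,  233,   25,   19,   19,   32,   22,   31,  114,   11,
          0,    0,    0]), array([-6.00000000e-02, -5.50000000e-02, -5.00000000e-02, -4.50000000e-02,
       -4.00000000e-02, -3.50000000e-02, -3.00000000e-02, -2.50000000e-02,
       -2.00000000e-02, -1.50000000e-02, -1.00000000e-02, -5.00000000e-03,
       -2.77555756e-17,  5.00000000e-03,  1.00000000e-02,  1.50000000e-02,
        2.00000000e-02,  2.50000000e-02,  3.00000000e-02,  3.50000000e-02,
        4.00000000e-02,  4.50000000e-02,  5.00000000e-02,  5.50000000e-02,
        6.00000000e-02,  6.50000000e-02]))
((-0.005903162062168121, -0.0003500804305076599), (0.18061673641204834, 0.13203206658363342), 89.69168853759766)
center [ 0.49523647 -0.22025159  0.05620292]
bar 178 [ 0.48448831 -0.22222297  0.0962539 ] ((-0.0005400665104389191, -0.00022488832473754883), (0.015912920236587524, 0.06957375258207321), 0.16995662450790405) minrect world
stand base ((0.5415775775909424, 0.25422611832618713), (0.36103329062461853, 0.2549004554748535), 88.5891342163086) 0.011266660116951766
```

View pics/crop.png

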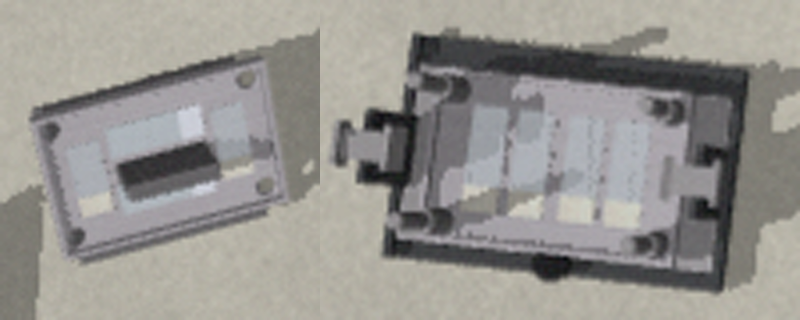

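The crop confirms the grey rest with the tray at left, and the stand at right with four pins and catches at both y ends. The hand only turns about the vertical, so I'll grip the bar across its 14 mm thickness. Closing the vertical pads should then level the tray once it is lifted. First I'll view the posts with the wrist camera from above the stand, before grasping. I'll check the wrist view and plan the moves.

```bash
python3 - <<'E'
from h import *
s,im,de=snap('wrist','w0')
k,d,m=K('wrist');print(np.round(k,1),d,np.round(m['mount'],4))
M=R.from_rotvec(s['orientation']).as_matrix();print(np.round(M,4),s['ee_pos'])
d=np.load('top0.npz');P=cloud('top',d['de']);im=d['im']
w=P[160:240,85:205]
# pins above 80mm
m=(w[...,2]>.06);s_=np.c_[w[m],np.argwhere(m)];print(len(s_))
nl,lab=cv2.connectedComponents(m.astype(np.uint8))
for i in range(1,nl):
    q=w[lab==i];print(i,len(q),q.mean(0).round(3),q[:,2].max().round(3))
# dark base: mask z .004-.02
m=((w[...,2]>.005)&(w[...,2]<.045)).astype(np.uint8);nl,lab,st,_=cv2.connectedComponentsWithStats(m)
i=1+np.argmax(st[1:,4]);print(cv2.minAreaRect(w[lab==i][:,:2].astype(np.float32)))
E
```

```text
[[273.2   0.  259.1]
 [  0.  273.2 190. ]
 [  0.    0.    1. ]] [-0.04909511  0.          0.          0.          0.        ] [[ 2.000e-04 -9.642e-01 -2.653e-01  6.610e-02]
 [ 1.000e+00  3.000e-04 -3.000e-04 -3.000e-04]
 [ 4.000e-04 -2.653e-01  9.642e-01 -1.418e-01]
 [ 0.000e+00  0.000e+00  0.000e+00  1.000e+00]]
[[ 9.231e-01  3.847e-01  0.000e+00]
 [ 3.847e-01 -9.231e-01  0.000e+00]
 [ 1.000e-04 -0.000e+00 -1.000e+00]] [ 0.25005501 -0.59997341  0.23132678]
730
1 1 [ 0.486 -0.079  1.089] 1.089
2 1 [ 0.486 -0.079  1.089] 1.089
3 1 [ 0.486 -0.079  1.089] 1.089
4 1 [ 0.486 -0.079  1.089] 1.089
5 1 [ 0.486 -0.079  1.089] 1.089
6 1 [ 0.486 -0.079  1.089] 1.089
7 1 [ 0.486 -0.079  1.089] 1.089
8 1 [ 0.486 -0.079  1.089] 1.089
9 1 [ 0.486 -0.079  1.089] 1.089
10 1 [ 0.486 -0.079  1.089] 1.089
11 67 [0.588 0.304 0.087] 0.114
12 1 [ 0.486 -0.079  1.089] 1.089
13 1 [ 0.486 -0.079  1.089] 1.089
14 1 [ 0.486 -0.079  1.089] 1.089
15 58 [0.565 0.147 0.122] 1.089
16 252 [0.547 0.341 0.102] 1.089
17 1 [ 0.486 -0.079  1.089] 1.089
18 1 [ 0.486 -0.079  1.089] 1.089
19 1 [ 0.486 -0.079  1.089] 1.089
20 1 [ 0.486 -0.079  1.089] 1.089
21 1 [ 0.486 -0.079  1.089] 1.089
22 189 [0.519 0.13  0.096] 0.108
23 1 [ 0.486 -0.079  1.089] 1.089
24 1 [ 0.486 -0.079  1.089] 1.089
25 1 [ 0.486 -0.079  1.089] 1.089
26 1 [ 0.486 -0.079  1.089] 1.089
27 1 [ 0.486 -0.079  1.089] 1.089
28 1 [ 0.486 -0.079  1.089] 1.089
29 1 [ 0.486 -0.079  1.089] 1.089
30 1 [ 0.486 -0.079  1.089] 1.089
31 73 [0.497 0.31  0.101] 1.089
32 1 [ 0.486 -0.079  1.089] 1.089
33 56 [0.478 0.166 0.089] 0.114
34 1 [ 0.486 -0.079  1.089] 1.089
35 1 [ 0.486 -0.079  1.089] 1.089
36 1 [ 0.486 -0.079  1.089] 1.089
37 1 [ 0.486 -0.079  1.089] 1.089
38 1 [ 0.486 -0.079  1.089] 1.089
39 1 [ 0.486 -0.079  1.089] 1.089
40 1 [ 0.486 -0.079  1.089] 1.089
41 1 [ 0.486 -0.079  1.089] 1.089
((0.536139726638794, 0.23791083693504333), (0.241570383310318, 0.16161412000656128), 82.51341247558594)
```

View pics/w0.png

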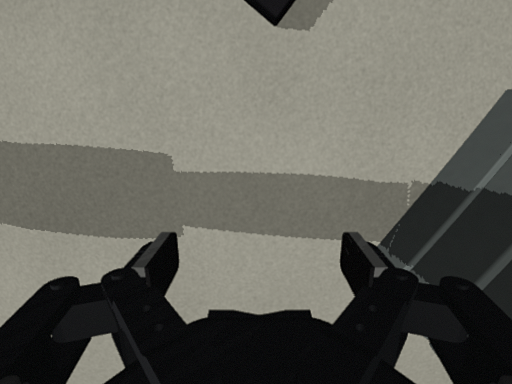

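Call:
{"op": "send_rows", "data": {
  "targets": [
    [[0.5, 0, 0, 0, -0.174], [0.5, 0, 0, 0, -0.174], [0.5, 0, 0, 0, -0.174], [0.5, 0, 0, 0, -0.174], [0.5, 0, 0, 0, -0.174], [0.5, 0, 0, 0, -0.174]]
  ]
}}

```text
clock: 1.55
ee_pos: [0.2499, -0.6001, 0.2313]
orientation: [2.357, 2.077, -0.0]
contact_force: [-0.0, -1.3, 0.1]
opening: 0.0424
```

```bash
cat >> h.py <<'E'
def yaw(s):
    M=R.from_rotvec(s['orientation']).as_matrix();return np.degrees(np.arctan2(M[1,0],M[0,0]))
def go(x,y,z,yw):
    s=arm.sense();M=R.from_rotvec(s['orientation']).as_matrix();e=M.T@(np.array([x,y,z])-s['ee_pos'])
    print('t',s['clock'],'pos',s['ee_pos'].round(4),'yaw',yaw(s).round(2),'open',round(s['opening'],4),'F',np.round(s['contact_force'],1),'tilt',np.degrees(np.arccos(-M[2,2])).round(2));print('tool shift',e.round(4),'turn rad',np.round(-np.radians(yw-yaw(s)),4))
E
python3 -c "
from h import *
go(.536,.238,.231,82.5)"
```

```text
t 1.55 pos [ 0.2499 -0.6001  0.2313] yaw 82.76 open 0.0424 F [-0.  -1.3  0.1] tilt 0.01
tool shift [8.674e-01 1.781e-01 2.000e-04] turn rad 0.0045
```

Call:
{"op": "send_rows", "data": {
  "targets": [
    [[0.5, 0.05, 0.0103, 0, 0], [0.5, 0.055, 0.0113, 0, 0], [0.5, 0.055, 0.0113, 0, 0], [0.5, 0.055, 0.0113, 0, 0], [0.5, 0.055, 0.0113, 0, 0], [0.5, 0.055, 0.0113, 0, 0], [0.5, 0.055, 0.0113, 0, 0], [0.5, 0.055, 0.0113, 0, 0]]
  ]
}}

```text
clock: 2.55
ee_pos: [0.3966, -0.1791, 0.2317]
orientation: [2.363, 2.069, 0.001]
contact_force: [1.9, -0.1, -0.2]
opening: 0.0428
```

Call:
{"op": "send_rows", "data": {
  "targets": [
    [[0.5, 0.055, 0.0113, 0, 0], [0.5, 0.055, 0.0113, 0, 0], [0.5, 0.055, 0.0113, 0, 0], [0.5, 0.055, 0.0113, 0, 0], [0.5, 0.055, 0.0113, 0, 0], [0.5, 0.055, 0.0113, 0, 0], [0.5, 0.055, 0.0113, 0, 0], [0.5, 0.0, 0.0, 0, 0]]
  ]
}}

```text
clock: 3.55
ee_pos: [0.5254, 0.1967, 0.2315]
orientation: [-2.354, -2.077, -0.006]
contact_force: [-0.5, -0.0, 0.1]
opening: 0.0426
```

```bash
python3 -c "
from h import *
go(.536,.238,.15,82.5)
snap('wrist','w1')"
```

```text
t 3.55 pos [0.5254 0.1967 0.2315] yaw 82.85 open 0.0426 F [-0.5 -0.   0.1] tilt 0.26
tool shift [0.0419 0.0053 0.0817] turn rad 0.0061
```

View pics/w1.png

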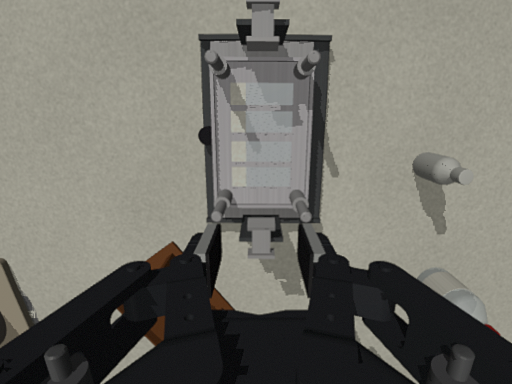

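The wrist picture shows all four pins, with tips near (210,58), (313,58), (218,215) and (305,215). The catches are at (262,20) and (262,235). I'll localise the tips using the known height of 0.112 m.

```bash
cat >> h.py <<'E'
def px2w(name,uv,z,s):
    k,d,m=K(name);n=cv2.undistortPoints(np.array(uv,float).reshape(-1,1,2),k,d).reshape(-1,2)
    T=T_wc(name,s);r=np.c_[n,np.ones(len(n))]@T[:3,:3].T
    return T[:3,3]+r*((z-T[2,3])/r[:,2])[:,None]
def S(d): return dict(ee_pos=d['pos'],orientation=d['ori'])
E
python3 - <<'E'
from h import *
d=np.load('w1.npz');s=S(d)
p=px2w('wrist',[(210,58),(313,58),(218,215),(305,215)],.112,s)
print(p.round(4),p.mean(0)); print(np.linalg.norm(p[0]-p[1]),np.linalg.norm(p[0]-p[2]),np.linalg.norm(p[1]-p[3]),np.linalg.norm(p[2]-p[3]))
print([np.degrees(np.arctan2(*(a)[1::-1])) for a in (p[0]-p[2],p[1]-p[3])])
c=cv2.resize(d['im'][30:240,180:340],(800,1050),interpolation=cv2.INTER_CUBIC)
cv2.imwrite('pics/w1c.png',np.hstack([c[:300,:,::-1]])); cv2.imwrite('pics/w1d.png',c[800:,:,::-1])
E
```

```text
[[0.4957 0.3183 0.112 ]
 [0.5865 0.307  0.112 ]
 [0.479  0.1715 0.112 ]
 [0.567  0.1605 0.112 ]] [0.53204387 0.23934579 0.112     ]
0.09146613627145873 0.14776780420681757 0.1478315878336864 0.08862564302396317
[np.float64(83.53192968458548), np.float64(82.43072101487915)]
```

View pics/w1c.png

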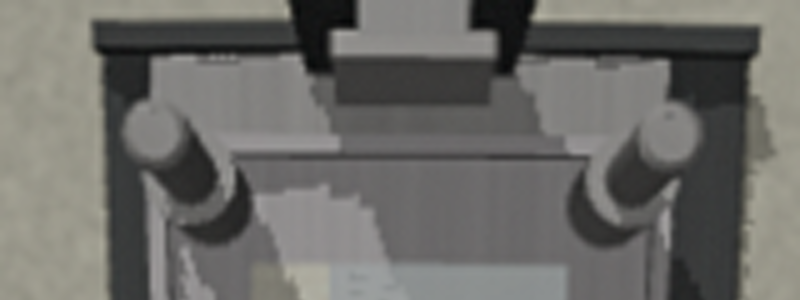

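View pics/w1d.png

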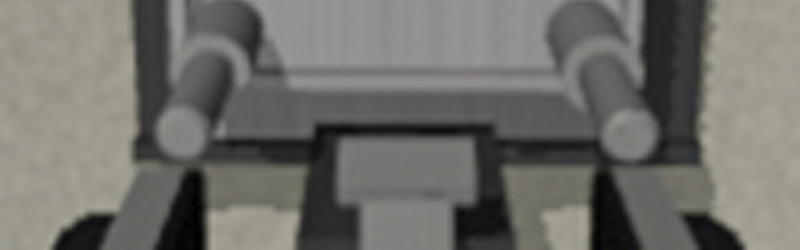

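Call:
{"op": "send_rows", "data": {
  "targets": [
    [[0.5, 0.042, 0.001, 0.03, 0.004], [0.5, 0, 0, 0.05, 0], [0.5, 0, 0, 0, 0], [0.5, 0, 0, 0, 0]]
  ]
}}

```text
clock: 4.1
ee_pos: [0.5324, 0.231, 0.1526]
orientation: [2.368, 2.062, 0.001]
contact_force: [-0.1, -0.1, 0.4]
opening: 0.0427
```

```bash
python3 - <<'E'
from h import *
go(.532,.239,.15,82.5)
s,im,de=snap('wrist','w2')
d=np.load('w1.npz')
p=px2w('wrist',[(211,56.6),(313.8,57),(216.8,216),(306,216.4)],.112,S(d))
print(p.round(4),p.mean(0)); print(np.linalg.norm(p[0]-p[1]),np.linalg.norm(p[0]-p[2]),np.linalg.norm(p[1]-p[3]),np.linalg.norm(p[2]-p[3]))
E
```

```text
t 4.1 pos [0.5324 0.231  0.1526] yaw 82.09 open 0.0427 F [-0.1 -0.1  0.4] tilt 0.08
tool shift [ 0.0079 -0.0015  0.0026] turn rad -0.0071
[[0.4968 0.3194 0.112 ]
 [0.5872 0.3078 0.112 ]
 [0.4776 0.1706 0.112 ]
 [0.5679 0.1588 0.112 ]] [0.53237808 0.23913911 0.112     ]
0.09121246104654801 0.15000215016808252 0.15018982886131513 0.09099046994601409
```

View pics/w2.png

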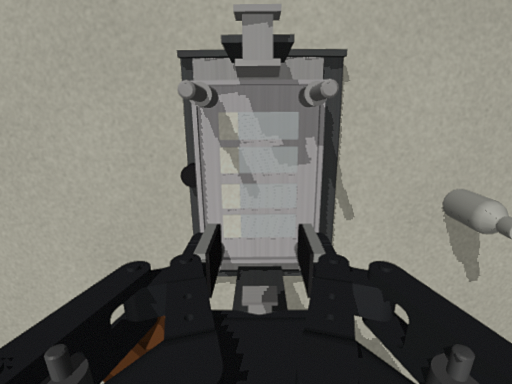

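```bash
python3 - <<'E'
from h import *
d=np.load('w2.npz')
c=cv2.resize(d['im'][70:115,165:355],(760*1,180),interpolation=cv2.INTER_CUBIC)
g=cv2.resize(d['im'][70:115,165:225],(480,360),interpolation=cv2.INTER_CUBIC);h=cv2.resize(d['im'][70:115,295:355],(480,360),interpolation=cv2.INTER_CUBIC)
cv2.imwrite('pics/w2c.png',cv2.resize(cv2.convertScaleAbs(np.hstack([g,h])[...,::-1],alpha=1.5),(800,300)))
E
```

```text
(no output)
```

View pics/w2c.png

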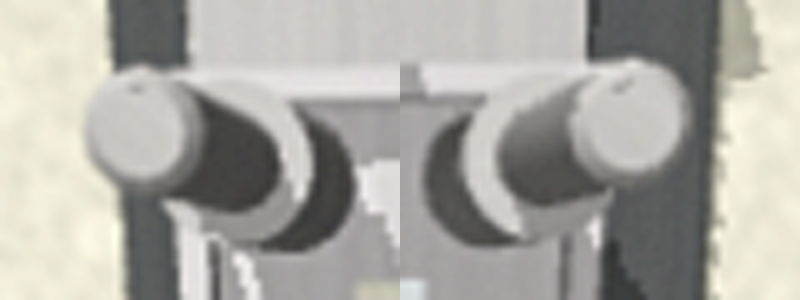

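```bash
python3 - <<'E'
from h import *
d=np.load('w2.npz');s=S(d)
p=px2w('wrist',[(184.9,89.4),(328.9,87.9)],.112,s);print(p.round(4),np.linalg.norm(p[0]-p[1]))
e=p[1]-p[0];a=np.degrees(np.arctan2(e[1],e[0]));print('stand x yaw',a)
y=np.array([-np.sin(np.radians(a)),np.cos(np.radians(a)),0]);print('centre',p.mean(0)-.076*y)
M=R.from_rotvec(s['orientation']).as_matrix();print('tool frame',((p-s['ee_pos'])@M).round(4))
go(.486,-.222,.22,103.6)
E
```

```text
[[0.4962 0.3198 0.112 ]
 [0.5868 0.3081 0.112 ]] 0.09136099906935613
stand x yaw -7.335329888352421
centre [0.53178544 0.23856525 0.112     ]
tool frame [[ 0.083  -0.0482  0.0406]
 [ 0.0839  0.0432  0.0407]]
t 4.15 pos [0.5329 0.2314 0.1532] yaw 82.1 open 0.0428 F [-0.1  0.3  0.4] tilt 0.16
tool shift [-0.4555  0.0161 -0.0672] turn rad -0.3753
```

Call:
{"op": "send_rows", "data": {
  "targets": [
    [[0.5, 0, 0, -0.05, 0], [0.5, -0.03, 0, -0.02, 0], [0.5, -0.055, 0.002, 0, 0], [0.5, -0.055, 0.002, 0, 0], [0.5, -0.055, 0.002, 0, 0], [0.5, -0.055, 0.002, 0, 0], [0.5, -0.055, 0.002, 0, 0], [0.5, -0.055, 0.002, 0, 0]]
  ]
}}

```text
clock: 5.15
ee_pos: [0.4951, -0.1287, 0.2238]
orientation: [2.365, 2.061, 0.004]
contact_force: [-0.3, -0.8, -0.1]
opening: 0.0426
```

Call:
{"op": "send_rows", "data": {
  "targets": [
    [[0.5, -0.055, 0.002, 0, 0], [0.5, -0.025, 0.002, 0, 0], [0.5, 0, 0, 0, -0.125], [0.5, 0, 0, 0, -0.125], [0.5, 0, 0, 0, -0.125], [0.5, 0, 0, 0, 0], [0.5, 0, 0, 0, 0]]
  ]
}}

```text
clock: 6.02
ee_pos: [0.4879, -0.2065, 0.2224]
orientation: [1.943, 2.466, 0.0]
contact_force: [-0.1, -0.8, -0.7]
opening: 0.0426
```

```bash
python3 - <<'E'
from h import *
go(.487,-.2215,.22,103.6)
s,im,de=snap('wrist','w3')
for l in ['tray','tray_grip']: print(l,[(np.round(c2w('wrist',r['point'],s),4),round(r['conf'],2)) for r in arm.spot_point('wrist',l)])
E
```

```text
t 6.025 pos [ 0.4879 -0.2065  0.2224] yaw 103.53 open 0.0426 F [-0.1 -0.8 -0.7] tilt 0.11
tool shift [-0.0144 -0.0044  0.0024] turn rad -0.0012
tray [(array([ 0.5034, -0.2177,  0.0498]), 0.75)]
tray_grip [(array([ 0.482 , -0.2203,  0.0824]), 0.78)]
```

View pics/w3.png

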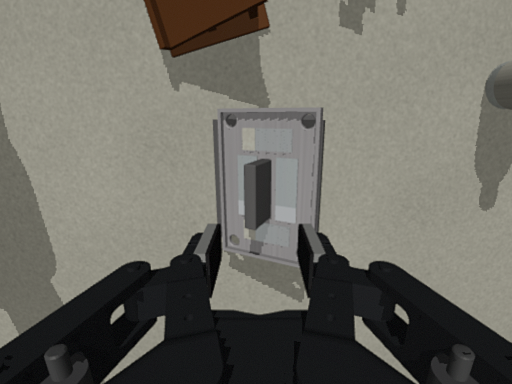

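The tray is aligned with the tool: bar at about (258,193), far holes at (231,119) and (308,119). I'll refine its pose from wrist depth.

```bash
python3 - <<'E'
from h import *
d=np.load('w3.npz');s=S(d);P=cloud('wrist',d['de'],s)
w=P[100:262,205:330].reshape(-1,3);pl=w[(w[:,2]>.015)&(w[:,2]<.11)]
n=np.array([-.4165,-.1,.9035]);n/=np.linalg.norm(n)
for it in range(30):
    h=pl@n; c=np.median(h) if it==0 else c
    q=pl[abs(h-c)<(.006 if it<5 else .0025)];m=q.mean(0);n=np.linalg.svd(q-m,full_matrices=False)[2][2];n*=np.sign(n[2]);c=m@n
print(len(q),'tilt',np.degrees(np.arccos(n[2])),'yaw',np.degrees(np.arctan2(-n[1],-n[0])),m)
h=pl@n-c;print(np.histogram(h,bins=np.arange(-.02,.06,.004)))
x=np.array([-n[0],-n[1],0]);x-=x@n*n;x/=np.linalg.norm(x);y=np.cross(n,x)
b=pl[(h>.035)&(h<.05)];r=cv2.minAreaRect(np.c_[(b-m)@x,(b-m)@y].astype(np.float32));print('bar',len(b),r,np.median(b@n-c))
# side face (uphill) incl. all h .01-.05
b2=pl[(h>.038)&(h<.047)];u=(b2-m)@x;v=(b2-m)@y;print(np.percentile(u,[2,50,98]),np.percentile(v,[1,50,99]))
top=m+x*r[0][0]+y*r[0][1];hh=np.median(b@n-c);print('top ctr',top+n*hh,'grip',top+n*32)if 0 else print('topctr',top+n*hh,'grip',top+n*(hh-.012))
E
```

```text
10276 tilt 24.99218024979671 yaw 13.805711769523988 [ 0.49883414 -0.20907298  0.05837904]
(array([   0,   48,   93,  396, 5537, 5416, 1679,   88,   80,  113,   83,
        111,   91,  113,  119,  728,   86,    0,    0]), array([-0.02 , -0.016, -0.012, -0.008, -0.004,  0.   ,  0.004,  0.008,
        0.012,  0.016,  0.02 ,  0.024,  0.028,  0.032,  0.036,  0.04 ,
        0.044,  0.048,  0.052,  0.056]))
bar 968 ((-0.0024468060582876205, -0.009559359401464462), (0.0689009577035904, 0.014341573230922222), 89.92401885986328) 0.04294619737735487
[-0.00903876 -0.00131491  0.00436529] [-0.04240999 -0.00656775  0.02452574]
topctr [ 0.48134131 -0.22321522  0.09627022] grip [ 0.48626478 -0.22200538  0.08539384]
```

Call:
{"op": "send_rows", "data": {
  "targets": [
    [[0.5, -0.0152, -0.0025, 0.04, -0.002], [0.5, 0, 0, 0.05, 0], [0.5, 0, 0, 0.035, 0], [0.5, 0, 0, 0, 0], [0.5, 0, 0, 0, 0]]
  ]
}}

```text
clock: 6.8
ee_pos: [0.4899, -0.2213, 0.0975]
orientation: [1.937, 2.471, 0.001]
contact_force: [-0.1, -0.6, 0.2]
opening: 0.0428
```

```bash
python3 - <<'E'
from h import *
go(.489,-.2218,.069,103.8)
s,im,de=snap('wrist','w4');snap('side','s4')
E
```

```text
t 6.8 pos [ 0.4899 -0.2213  0.0975] yaw 103.81 open 0.0428 F [-0.1 -0.6  0.2] tilt 0.11
tool shift [-0.0002 -0.0011  0.0285] turn rad 0.0003
```

View pics/w4.png

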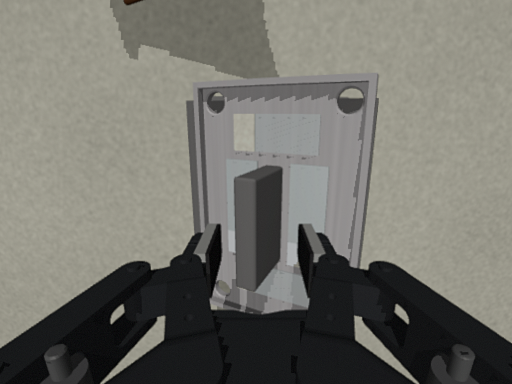

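The bar, at (258,230), sits between the fingers. I'll go down and close gently.

Call:
{"op": "send_rows", "data": {
  "targets": [
    [[0.5, 0, -0.001, 0.014, 0], [0.5, 0, 0, 0.013, 0], [0.5, 0, 0, 0, 0], [0.4, 0, 0, 0, 0], [0.35, 0, 0, 0, 0], [0.3, 0, 0, 0, 0]]
  ],
  "grip_force": 20
}}

```text
clock: 7.65
ee_pos: [0.4882, -0.2216, 0.0696]
orientation: [1.938, 2.472, 0.0]
contact_force: [-0.7, -0.1, 0.5]
opening: 0.0256
```

Call:
{"op": "send_rows", "data": {
  "targets": [
    [[0.25, 0, 0, 0, 0], [0.2, 0, 0, 0, 0], [0.2, 0, 0, 0, 0]]
  ]
}}

```text
clock: 8.02
ee_pos: [0.4881, -0.2216, 0.0696]
orientation: [1.938, 2.472, 0.0]
contact_force: [-1.2, -0.2, 5.0]
opening: 0.0253
```

```bash
python3 - <<'E'
from h import *
go(.489,-.2218,.069,103.8)
s,im,de=snap('wrist','w5');snap('side','s5')
E
```

```text
t 8.025 pos [ 0.4881 -0.2216  0.0696] yaw 103.8 open 0.0253 F [-1.2 -0.2  5. ] tilt 0.03
tool shift [-0.0004  0.0008  0.0006] turn rad 0.0
```

View pics/w5.png

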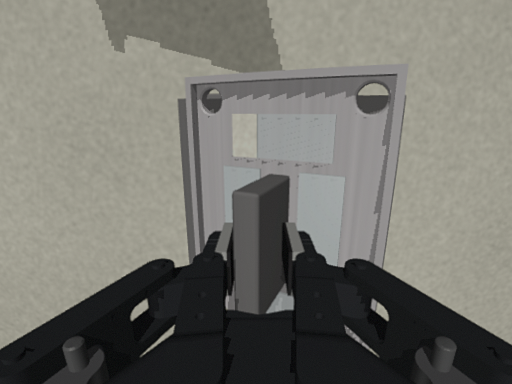

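The jaws stopped at 25 mm on the tilted bar. I'll lift slowly, keep the light grip and let it level.

Call:
{"op": "send_rows", "data": {
  "targets": [
    [[0.0, 0, 0, -0.005, 0], [0.0, 0, 0, -0.008, 0], [0.0, 0, 0, -0.01, 0], [0.0, 0, 0, -0.012, 0], [0.0, 0, 0, -0.015, 0], [0.0, 0, 0, -0.015, 0], [0.0, 0, 0, -0.015, 0], [0, 0, 0, 0, 0]]
  ],
  "grip_force": 25
}}

```text
clock: 9.12
ee_pos: [0.4888, -0.2219, 0.1507]
orientation: [1.937, 2.47, 0.001]
contact_force: [0.1, -0.6, -3.5]
opening: 0.0131
```

```bash
python3 - <<'E'
from h import *
go(.489,-.2218,.069,103.8)
s,im,de=snap('wrist','w6');snap('side','s6')
im=np.load('s6.npz')['im'];cv2.imwrite('pics/s6c.png',cv2.resize(im[120:260,220:420],(800,560))[...,::-1])
E
```

```text
t 9.125 pos [ 0.4888 -0.2219  0.1507] yaw 103.79 open 0.0131 F [ 0.1 -0.6 -3.5] tilt 0.16
tool shift [0.0001 0.0001 0.0817] turn rad -0.0001
```

View pics/w6.png

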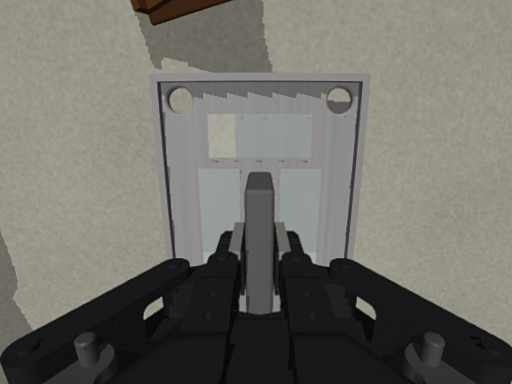

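View pics/s6c.png

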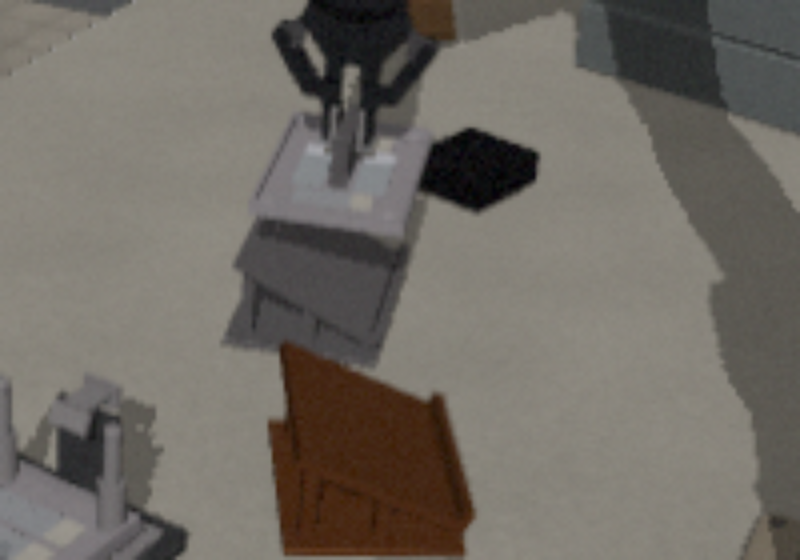

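The tray is level in the hand (opening 13 mm, weight 3.5 N). I'll tighten, raise, and measure its pose in the tool frame.

Call:
{"op": "send_rows", "data": {
  "targets": [
    [[0.0, 0, 0, -0.03, 0], [0.0, 0, 0, -0.04, 0], [0.0, 0, 0, 0, 0], [0.0, 0, 0, 0, 0], [0, 0, 0, 0, 0]]
  ],
  "grip_force": 100
}}

```text
clock: 9.85
ee_pos: [0.4867, -0.2212, 0.2177]
orientation: [-1.936, -2.47, 0.001]
contact_force: [0.2, 0.0, -3.5]
opening: 0.0122
```

```bash
python3 - <<'E'
from h import *
s,im,de=snap('wrist','w7');go(.5318,.2386,.22,82.6)
P=cloud('wrist',de,s);M=R.from_rotvec(s['orientation']).as_matrix();P=(P-s['ee_pos'])@M
w=P[110:165,170:350].reshape(-1,3)
w=w[(abs(w[:,2]-.013)<.012)]
m=np.median(w,0);
for i in range(10):
    n=np.linalg.svd(w-w.mean(0),full_matrices=False)[2][2];c=w.mean(0)@n;w=w[abs(w@n-c)<.002]
n*=-np.sign(n[2]);print('plate top normal in tool',n,np.degrees(np.arccos(-n[2])),'at',w.mean(0),len(w))
g=cv2.resize(im[75:125,150:210],(480,400),interpolation=cv2.INTER_CUBIC);h=cv2.resize(im[75:125,310:370],(480,400),interpolation=cv2.INTER_CUBIC)
cv2.imwrite('pics/w7c.png',np.hstack([g,h])[:,:,::-1][:,:800]) if 0 else cv2.imwrite('pics/w7c.png',cv2.resize(np.hstack([g,h])[...,::-1],(800,333)))
E
```

```text
t 9.9 pos [ 0.4869 -0.2212  0.2178] yaw 103.81 open 0.012 F [ 0.9  0.2 -4. ] tilt 0.17
tool shift [ 0.4358  0.1534 -0.0017] turn rad 0.3702
plate top normal in tool [-0.00930482 -0.00222308 -0.99995424] 0.5481398360321614 at [ 0.05459405 -0.00067406  0.02017523] 9436
```

View pics/w7c.png

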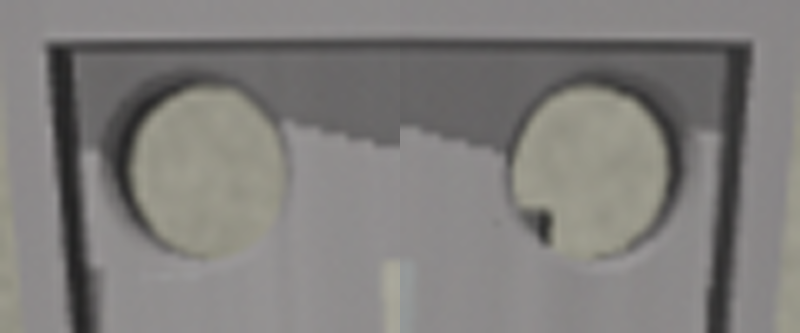

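View pics/w7.png

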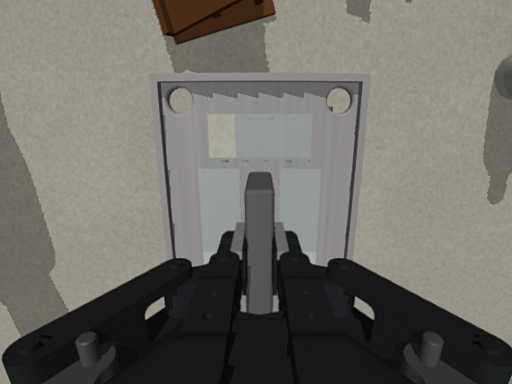

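```bash
cat > m.py <<'E'
from h import *
from scipy.optimize import brentq
def tool(uv,s):
    """holes/pins in tool frame, using known 92 mm spacing for depth"""
    M=R.from_rotvec(s['orientation']).as_matrix()
    f=lambda z:np.linalg.norm(np.diff(px2w('wrist',uv,z,s)[:,:2],axis=0))-.092
    z=brentq(f,s['ee_pos'][2]-.12,s['ee_pos'][2]+.05);p=px2w('wrist',uv,z,s)
    return (p-s['ee_pos'])@M,p
E
python3 - <<'E'
from m import *
H,_=tool([(179.2,99.7),(339.35,99.7)],S(np.load('w7.npz')))
print('holes tool',H.round(4)); 
for fn,uv in [('w2',[(184.9,89.4),(328.9,87.9)]),('w1',[(211,56.6),(313.8,57)])]:
    d=np.load(fn+'.npz');T,p=tool(uv,S(d));print('pins',p.round(4))
    ang=lambda e:np.arctan2(e[1],e[0])
    ps=ang(p[1]-p[0]); mid=p.mean(0)
    # hole mid in tool at (hx,hy); direction hole vector angle in tool relative tool y
    hv=H[1]-H[0]; a=np.arctan2(hv[0],hv[1])  # deviation: tool y rotates by...
    # tool yaw psi: x=(c,s), y=(s,-c). want hv mapped to direction ps
    from scipy.optimize import brentq
    def w(psi,v): c,s_=np.cos(psi),np.sin(psi);return np.array([c*v[0]+s_*v[1],s_*v[0]-c*v[1]])
    psi=brentq(lambda t:np.cross(w(t,hv[:2]),(p[1]-p[0])[:2]),np.radians(70),np.radians(95))
    print('yaw',np.degrees(psi),'TCP',mid[:2]-w(psi,H.mean(0)[:2]), 'stand yaw',np.degrees(ps))
E
```

```text
holes tool [[ 0.0761 -0.047   0.0219]
 [ 0.0761  0.045   0.0217]]
pins [[0.4959 0.3203 0.1107]
 [0.5872 0.3086 0.1107]]
yaw 82.66002387441971 TCP [0.53283407 0.23884124] stand yaw -7.334559946738586<stdin>:13: DeprecationWarning: Arrays of 2-dimensional vectors are deprecated. Use arrays of 3-dimensional vectors instead. (deprecated in NumPy 2.0)
Traceback (most recent call last):
  File "m.py", line 7, in tool
    z=brentq(f,s['ee_pos'][2]-.12,s['ee_pos'][2]+.05);p=px2w('wrist',uv,z,s)
ValueError: f(a) and f(b) must have different signs
```

Call:
{"op": "send_rows", "data": {
  "targets": [
    [[0.0, 0.03, 0.0106, 0, 0], [0.0, 0.045, 0.016, 0, 0], [0.0, 0.05, 0.0177, 0, 0.037], [0, 0.05, 0.0177, 0, 0.037], [0, 0.05, 0.0177, 0, 0.037], [0, 0.05, 0.0177, 0, 0.037], [0, 0.05, 0.0177, 0, 0.037], [0, 0.05, 0.0177, 0, 0.037]]
  ]
}}

```text
clock: 10.9
ee_pos: [0.5561, 0.1709, 0.2183]
orientation: [-2.201, -2.241, 0.003]
contact_force: [1.5, -0.2, -4.0]
opening: 0.0116
```

```bash
python3 -c "
from h import *
go(.5328,.2388,.17,82.66)"
```

```text
t 10.9 pos [0.5561 0.1709 0.2183] yaw 91.03 open 0.0116 F [ 1.5 -0.2 -4. ] tilt 0.11
tool shift [ 0.0683 -0.022   0.0482] turn rad 0.1461
```

Call:
{"op": "send_rows", "data": {
  "targets": [
    [[0.0, 0.035, -0.011, 0, 0.0], [0.0, 0.025, -0.011, 0, 0], [0.0, 0, 0, 0, 0.073], [0, 0, 0, 0, 0.073], [0, 0, 0, 0.02, 0], [0, 0, 0, 0.02, 0], [0, 0, 0, 0, 0], [0, 0, 0, 0, 0]]
  ]
}}

```text
clock: 11.9
ee_pos: [0.5334, 0.2292, 0.1794]
orientation: [-2.358, -2.076, -0.0]
contact_force: [-0.2, -0.7, -3.5]
opening: 0.0117
```

```bash
python3 -c "
from h import *
go(.5328,.2388,.17,82.66)"
```

```text
t 11.9 pos [0.5334 0.2292 0.1794] yaw 82.73 open 0.0117 F [-0.2 -0.7 -3.5] tilt 0.01
tool shift [ 0.0094 -0.0018  0.0094] turn rad 0.0012
```

Call:
{"op": "send_rows", "data": {
  "targets": [
    [[0.0, 0.0094, -0.0018, 0, 0.001], [0.0, 0, 0, 0.01, 0], [0, 0, 0, 0, 0], [0, 0, 0, 0, 0], [0, 0, 0, 0, 0]]
  ]
}}

```text
clock: 12.52
ee_pos: [0.5328, 0.2384, 0.1695]
orientation: [2.359, 2.074, 0.0]
contact_force: [0.8, 0.3, -3.4]
opening: 0.012
```

```bash
python3 - <<'E'
from h import *
s,im,de=snap('wrist','w8');snap('top','t8')
go(.5328,.2388,.17,82.66)
g=cv2.resize(im[75:125,150:210],(480,400),interpolation=cv2.INTER_CUBIC);h=cv2.resize(im[75:125,310:370],(480,400),interpolation=cv2.INTER_CUBIC)
cv2.imwrite('pics/w8c.png',cv2.resize(np.hstack([g,h])[...,::-1],(800,333)))
E
```

```text
t 12.625 pos [0.5328 0.2385 0.1695] yaw 82.65 open 0.0117 F [ 0.1  0.1 -3.4] tilt 0.02
tool shift [ 0.0003 -0.     -0.0005] turn rad -0.0001
```

View pics/w8c.png

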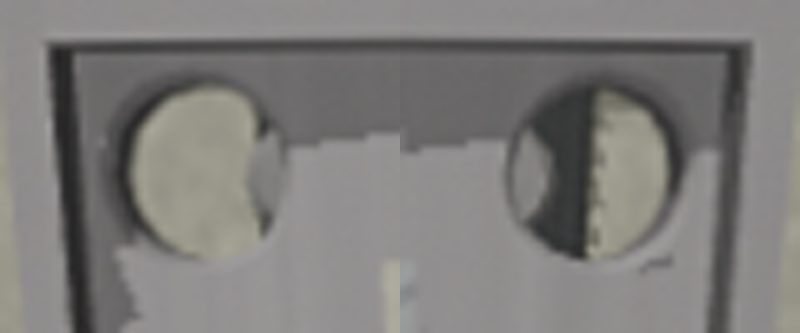

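View pics/w8.png

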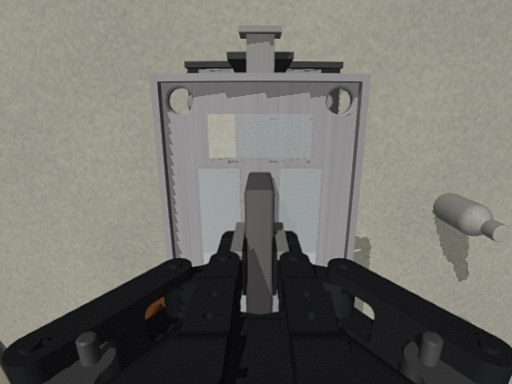

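The pin tips show through both far holes, symmetric left and right, at crop (265,175) and (530,178). I'll go closer and look again.

Call:
{"op": "send_rows", "data": {
  "targets": [
    [[0.0, 0.0005, 0, 0.01, 0], [0.0, 0, 0, 0.012, 0], [0, 0, 0, 0, 0], [0, 0, 0, 0, 0]]
  ]
}}

```text
clock: 13.12
ee_pos: [0.5327, 0.2391, 0.1471]
orientation: [-2.359, -2.075, 0.0]
contact_force: [0.8, 0.1, -3.0]
opening: 0.0121
```

```bash
python3 - <<'E'
from h import *
s,im,de=snap('wrist','w9')
go(.5328,.2388,.14,82.66)
g=cv2.resize(im[75:125,150:210],(480,400),interpolation=cv2.INTER_CUBIC);h=cv2.resize(im[75:125,310:370],(480,400),interpolation=cv2.INTER_CUBIC)
cv2.imwrite('pics/w9c.png',cv2.resize(cv2.convertScaleAbs(np.hstack([g,h])[...,::-1],alpha=1.4),(800,333)))
E
```

```text
t 13.175 pos [0.5329 0.2393 0.1474] yaw 82.67 open 0.0123 F [ 0.7 -1.4 -3.6] tilt 0.02
tool shift [-0.0005 -0.      0.0074] turn rad 0.0002
```

View pics/w9c.png

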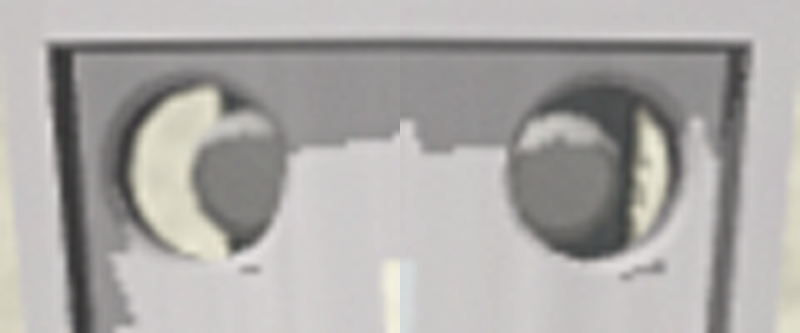

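The pins are well centred in the holes, with about 0.5 mm sideways left to correct. I'll lower slowly, watching the force.

Call:
{"op": "send_rows", "data": {
  "targets": [
    [[0.0, -0.0002, 0.0005, 0.004, 0], [0.0, 0, 0, 0.004, 0], [0, 0, 0, 0.004, 0], [0, 0, 0, 0, 0]]
  ]
}}

```text
clock: 13.68
ee_pos: [0.5329, 0.2386, 0.1349]
orientation: [-2.359, -2.075, 0.001]
contact_force: [0.1, 0.2, -3.4]
opening: 0.0124
```

```bash
python3 - <<'E'
from h import *
s,im,de=snap('wrist','w10')
go(.5328,.2388,.14,82.66);print(s['torque'])
g=cv2.resize(im[75:125,150:210],(480,400),interpolation=cv2.INTER_CUBIC);h=cv2.resize(im[75:125,310:370],(480,400),interpolation=cv2.INTER_CUBIC)
cv2.imwrite('pics/w10c.png',cv2.resize(cv2.convertScaleAbs(np.hstack([g,h])[...,::-1],alpha=1.4),(800,333)))
E
```

```text
t 13.725 pos [0.533  0.2388 0.1351] yaw 82.67 open 0.012 F [-0.2  0.6 -3.5] tilt 0.02
tool shift [-0.     -0.0002 -0.0049] turn rad 0.0002
[-0.02665651  0.04805707  0.06568266]
```

View pics/w10c.png

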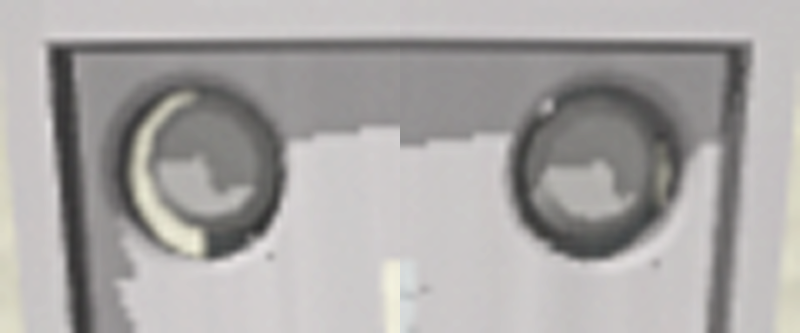

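Both pins are centred in the holes with no contact force. I'll continue down to the catches.

Call:
{"op": "send_rows", "data": {
  "targets": [
    [[0.0, 0, 0.0002, 0.003, 0], [0.0, 0, 0, 0.003, 0], [0, 0, 0, 0.003, 0], [0, 0, 0, 0, 0]]
  ]
}}

```text
clock: 14.22
ee_pos: [0.5332, 0.2387, 0.126]
orientation: [-2.359, -2.075, 0.001]
contact_force: [-0.5, -0.4, -3.6]
opening: 0.012
```

Call:
{"op": "send_rows", "data": {
  "targets": [
    [[0.0, 0, 0, 0.002, 0], [0.0, 0, 0, 0.002, 0], [0, 0, 0, 0.002, 0], [0, 0, 0, 0, 0]]
  ]
}}

```text
clock: 14.72
ee_pos: [0.5339, 0.2392, 0.1211]
orientation: [2.359, 2.075, 0.002]
contact_force: [-1.5, -0.2, 4.4]
opening: 0.0119
```

The catches are engaging. I'll press on in small steps.

Call:
{"op": "send_rows", "data": {
  "targets": [
    [[0.0, 0, -0.0004, 0.003, 0], [0.0, 0, 0, 0.003, 0], [0, 0, 0, 0.003, 0], [0, 0, 0, 0, 0]]
  ]
}}

```text
clock: 15.22
ee_pos: [0.5344, 0.2394, 0.1126]
orientation: [2.358, 2.074, 0.005]
contact_force: [0.3, -0.2, 5.3]
opening: 0.0121
```

Call:
{"op": "send_rows", "data": {
  "targets": [
    [[0.0, 0, 0, 0.003, 0], [0.0, 0, 0, 0.003, 0], [0, 0, 0, 0, 0]]
  ]
}}

```text
clock: 15.6
ee_pos: [0.5339, 0.2389, 0.1054]
orientation: [2.359, 2.074, 0.003]
contact_force: [1.6, -0.2, 2.1]
opening: 0.0125
```

```bash
python3 - <<'E'
from h import *
s,im,de=snap('wrist','w11')
go(.5328,.2388,.098,82.66);print(s['torque'])
g=cv2.resize(im[15:125,150:370],(800,400),interpolation=cv2.INTER_CUBIC)
cv2.imwrite('pics/w11c.png',cv2.convertScaleAbs(g[...,::-1],alpha=1.4))
E
```

```text
t 15.65 pos [0.5339 0.2389 0.1054] yaw 82.65 open 0.0124 F [ 2.4 -0.3  2.1] tilt 0.1
tool shift [-0.0002 -0.0011  0.0074] turn rad -0.0001
[ 0.16055452 -0.54968236  0.01367331]
```

View pics/w11c.png

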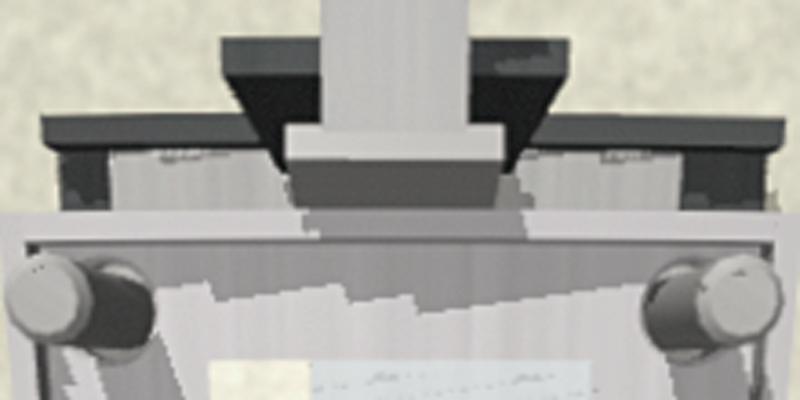

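The tray is between the catches with the pins through the holes. I'll continue until it stops dead.

Call:
{"op": "send_rows", "data": {
  "targets": [
    [[0.0, 0, 0, 0.002, 0], [0.0, 0, 0, 0.002, 0], [0, 0, 0, 0, 0]]
  ]
}}

```text
clock: 16.02
ee_pos: [0.533, 0.2388, 0.101]
orientation: [2.359, 2.075, -0.0]
contact_force: [1.8, -0.2, -0.1]
opening: 0.012
```

Call:
{"op": "send_rows", "data": {
  "targets": [
    [[0.0, 0, 0, 0.002, 0], [0, 0, 0, 0, 0]]
  ]
}}

```text
clock: 16.27
ee_pos: [0.5318, 0.2387, 0.0983]
orientation: [-2.358, -2.074, 0.004]
contact_force: [1.6, 2.2, -3.6]
opening: 0.012
```

Call:
{"op": "send_rows", "data": {
  "targets": [
    [[0.0, 0, 0, 0.002, 0], [0, 0, 0, 0, 0]]
  ]
}}

```text
clock: 16.52
ee_pos: [0.5322, 0.2384, 0.0967]
orientation: [-2.359, -2.075, 0.003]
contact_force: [-0.5, 0.0, -3.4]
opening: 0.0123
```

Call:
{"op": "send_rows", "data": {
  "targets": [
    [[0.0, 0, 0, 0.0015, 0], [0, 0, 0, 0, 0]]
  ]
}}

```text
clock: 16.77
ee_pos: [0.5326, 0.2385, 0.096]
orientation: [2.359, 2.075, -0.002]
contact_force: [-2.0, -1.3, 1.5]
opening: 0.0121
```

Call:
{"op": "send_rows", "data": {
  "targets": [
    [[0.0, 0, 0, 0.0015, 0], [0, 0, 0, 0, 0]]
  ]
}}

```text
clock: 17.02
ee_pos: [0.5326, 0.2385, 0.096]
orientation: [2.359, 2.074, -0.001]
contact_force: [-4.9, -1.6, 13.0]
opening: 0.0124
```

```bash
python3 - <<'E'
from h import *
s,im,de=snap('wrist','w12');snap('side','s12')
go(.5328,.2388,.098,82.66);print(s['torque'])
g=cv2.resize(im[15:125,150:370],(800,400),interpolation=cv2.INTER_CUBIC)
cv2.imwrite('pics/w12c.png',cv2.convertScaleAbs(g[...,::-1],alpha=1.4))
im=np.load('s12.npz')['im'];cv2.imwrite('pics/s12c.png',cv2.convertScaleAbs(cv2.resize(im[190:310,140:290],(750,600))[...,::-1],alpha=1.3))
E
```

```text
t 17.125 pos [0.5326 0.2384 0.096 ] yaw 82.65 open 0.012 F [-4.3 -2.4 13.2] tilt 0.06
tool shift [ 0.0004  0.0002 -0.002 ] turn rad -0.0001
[-0.46804341  1.20304503  0.06175351]
```

View pics/w12c.png

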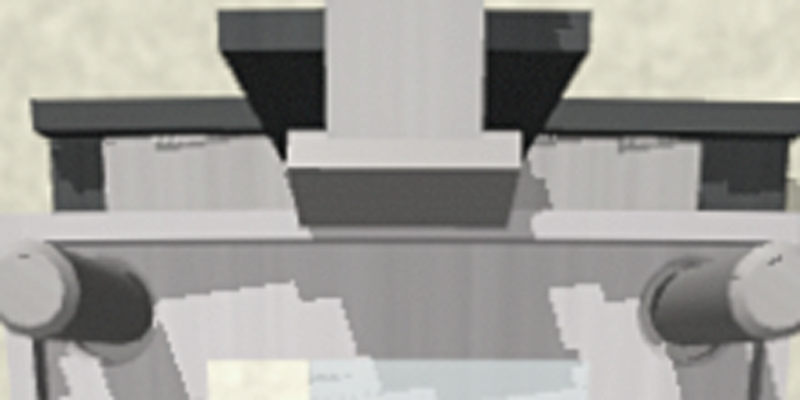

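View pics/s12c.png

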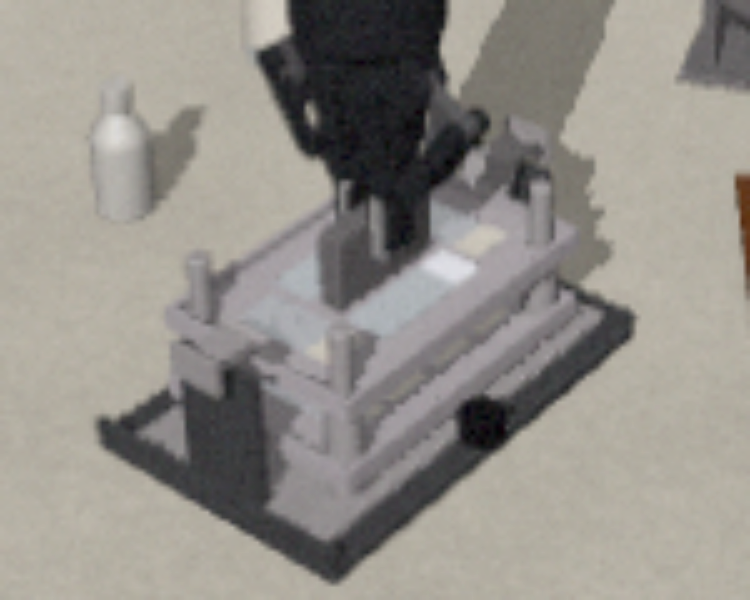

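It has stopped dead and the left catch has sprung over the rim. I'll press a little more so all four corners seat, keeping well under 100 N.

Call:
{"op": "send_rows", "data": {
  "targets": [
    [[0.0, 0, 0, 0.0015, 0], [0, 0, 0, 0.001, 0], [0, 0, 0, 0, 0]]
  ]
}}

```text
clock: 17.5
ee_pos: [0.5326, 0.2385, 0.0959]
orientation: [2.358, 2.073, -0.0]
contact_force: [-9.1, -5.8, 32.7]
opening: 0.0119
```

```bash
python3 - <<'E'
from h import *
s,im,de=snap('wrist','w13');go(.5328,.2388,.098,82.66);print(s['torque'])
P=cloud('wrist',de,s)
w=P[110:165,170:350].reshape(-1,3);w=w[abs(w[:,2]-.076)<.008]
for i in range(10):
    n=np.linalg.svd(w-w.mean(0),full_matrices=False)[2][2];c=w.mean(0)@n;w=w[abs(w@n-c)<.002]
n*=np.sign(n[2]);print(n,np.degrees(np.arccos(n[2])),w.mean(0))
E
```

```text
t 17.55 pos [0.5326 0.2385 0.0959] yaw 82.65 open 0.0118 F [-8.9 -5.3 31.9] tilt 0.1
tool shift [ 0.0004  0.0001 -0.0021] turn rad -0.0002
[-1.01286132  2.2965778  -0.00393962]
[ 1.82546255e-04 -9.22367424e-03  9.99957444e-01] 0.5285885922745189 [0.53883947 0.29228638 0.07582951]
```

The plate top is at 0.0758 m, so the underside is at 0.070, level with the shoulders. I'll unload, release and lift away.

Call:
{"op": "send_rows", "data": {
  "targets": [
    [[0.0, 0, 0, -0.003, 0], [0, 0, 0, -0.0015, 0], [0.1, 0, 0, 0, 0], [0.25, 0, 0, 0, 0], [0.4, 0, 0, 0, 0], [0.5, 0, 0, 0, 0], [0.5, 0, 0, 0, 0]]
  ],
  "grip_force": 20
}}

```text
clock: 18.42
ee_pos: [0.533, 0.2389, 0.0963]
orientation: [2.359, 2.075, 0.0]
contact_force: [-0.1, 0.3, 0.2]
opening: 0.0425
```

Call:
{"op": "send_rows", "data": {
  "targets": [
    [[0.5, 0, 0, -0.015, 0], [0.5, 0, 0, -0.03, 0], [0.5, 0, 0, -0.04, 0], [0.5, -0.03, 0, -0.05, 0], [0.5, -0.055, 0, 0, 0], [0.5, 0, 0, 0, 0], [0.5, 0, 0, 0, 0]]
  ]
}}

```text
clock: 19.3
ee_pos: [0.5223, 0.1549, 0.2322]
orientation: [2.359, 2.074, 0.002]
contact_force: [-0.4, 0.3, -0.0]
opening: 0.0425
```

```bash
python3 - <<'E'
from h import *
s,im,de=snap('wrist','w14');snap('side','s14')
go(.5328,.2388,.098,82.66)
P=cloud('wrist',de,s);z=P[...,2]
m=(abs(z-.076)<.006)
w=P[m];
for i in range(15):
    n=np.linalg.svd(w-w.mean(0),full_matrices=False)[2][2];c=w.mean(0)@n;w=w[abs(w@n-c)<.003]
n*=np.sign(n[2]);print(n,np.degrees(np.arccos(n[2])),w.mean(0),len(w))
im=np.load('s14.npz')['im'];cv2.imwrite('pics/s14c.png',cv2.convertScaleAbs(cv2.resize(im[190:310,140:290],(750,600))[...,::-1],alpha=1.3))
E
```

```text
t 19.4 pos [0.5221 0.156  0.2316] yaw 82.77 open 0.0427 F [-0.2 -0.2  0.7] tilt 0.07
tool shift [0.0833 0.0002 0.1337] turn rad 0.0019
[-2.46924705e-03  7.36988092e-04  9.99996680e-01] 0.1476447551971869 [0.53440593 0.23646296 0.0758928 ] 17098
```

View pics/w14.png

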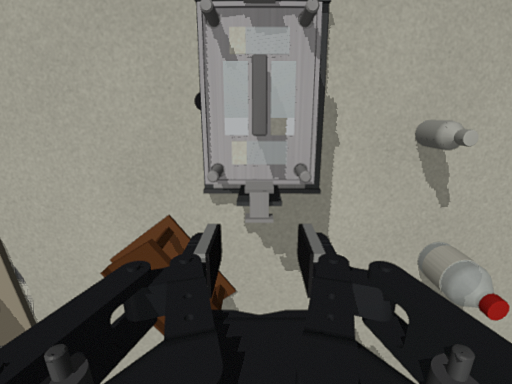

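View pics/s14c.png

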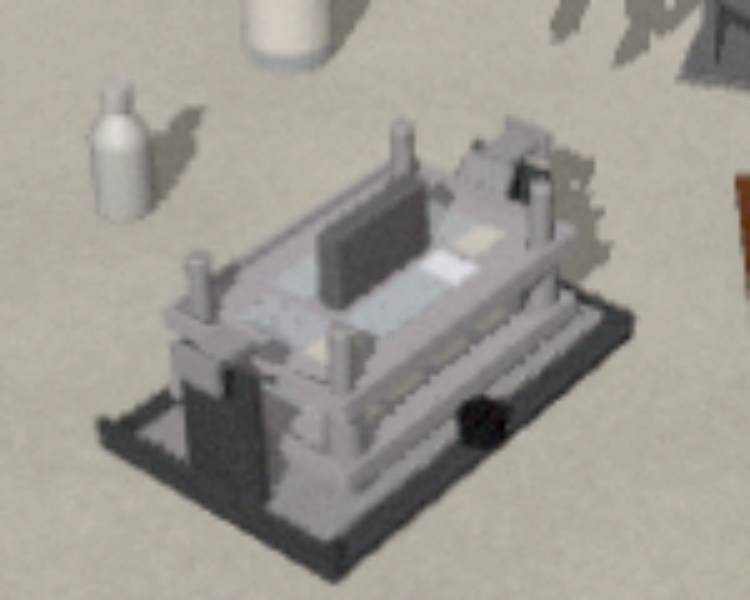

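The wrist view shows the tray on all four pins (bar at (260,95)) and the near catch at (259,187). I'll enlarge that catch to check.

```bash
python3 - <<'E'
import numpy as np,cv2
from h import *
d=np.load('w14.npz');im=d['im']
cv2.imwrite('pics/w14c.png',cv2.convertScaleAbs(cv2.resize(im[150:230,200:325],(780,500),interpolation=cv2.INTER_CUBIC)[...,::-1],alpha=1.4))
P=cloud('wrist',d['de'],S(d))
a=np.radians(-7.35);X=np.array([np.cos(a),np.sin(a)]);Y=np.array([-X[1],X[0]]);c=np.array([.5328,.2390])
def ends(P,lo,hi):
    q=P.reshape(-1,3);u=(q[:,:2]-c)@X;v=(q[:,:2]-c)@Y;k=(abs(u)<.011)&(abs(v)>.07)&(abs(v)<.16)&(q[:,2]>lo)&(q[:,2]<hi)
    return v[k]
v=ends(P,.0865,.105);print('right catch v max (nose) wrist',np.sort(v[v<0])[-8:])
P=cloud('top',np.load('t8.npz')['de']);P0=cloud('top',np.load('top0.npz')['de'])
im,de=arm.read_camera('top');P=cloud('top',de)
for n,Q in(('before',P0),('now',P)):
    v=ends(Q,.0865,.105);print(n,'left nose',np.sort(v[v>0])[:5],'right',np.sort(v[v<0])[-5:])
E
```

```text
right catch v max (nose) wrist [-0.08738925 -0.08736179 -0.08735424 -0.08729657 -0.08718487 -0.08712306
 -0.08650395 -0.08629973]
before left nose [0.08489791 0.08566027 0.08576673 0.0859209  0.08615365] right [-0.09034375 -0.09015535 -0.08939542 -0.08848794 -0.08749572]
now left nose [] right [-0.09108712 -0.08955711 -0.08945406 -0.08774272 -0.08774044]
```

View pics/w14c.png

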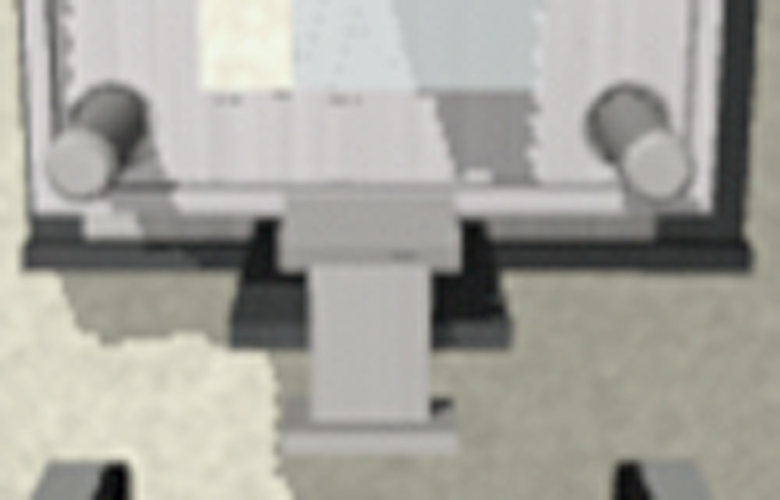

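The right catch lies over the rim. I'll back off 5 cm so the left one comes into view, then check it.

Call:
{"op": "send_rows", "data": {
  "targets": [
    [[0.5, -0.04, 0, -0.02, 0], [0.5, -0.03, 0, 0, 0], [0.5, 0, 0, 0, 0], [0.5, 0, 0, 0, 0]]
  ]
}}

```text
clock: 19.95
ee_pos: [0.5133, 0.0868, 0.2512]
orientation: [-2.357, -2.076, -0.001]
contact_force: [-0.6, 0.9, 0.7]
opening: 0.0426
```

```bash
python3 - <<'E'
from h import *
s,im,de=snap('wrist','w15');P=cloud('wrist',de,s)
k=np.argwhere((abs(P[...,2]-.076)<.01));r0,c0=k.min(0)
cv2.imwrite('pics/w15c.png',cv2.convertScaleAbs(cv2.resize(im[0:100,190:330],(784,560),interpolation=cv2.INTER_CUBIC)[...,::-1],alpha=1.4))
a=np.radians(-7.35);X=np.array([np.cos(a),np.sin(a)]);Y=np.array([-X[1],X[0]]);c=np.array([.5328,.2390])
q=P.reshape(-1,3);u=(q[:,:2]-c)@X;v=(q[:,:2]-c)@Y;m=(abs(u)<.011)&(abs(v)>.07)&(abs(v)<.16)&(q[:,2]>.0865)&(q[:,2]<.105)
print(np.sort(v[m&(v>0)])[:6],np.sort(v[m&(v<0)])[-6:]);go(0.5,.1,.25,82)
E
```

```text
[] [-0.08722016 -0.08721668 -0.08721381 -0.08721012 -0.08720805 -0.08720354]
t 20.0 pos [0.5132 0.087  0.2512] yaw 82.8 open 0.0427 F [ 1.2 -0.1  0.1] tilt 0.07
tool shift [ 0.0112 -0.0148  0.0012] turn rad 0.014
```

View pics/w15c.png

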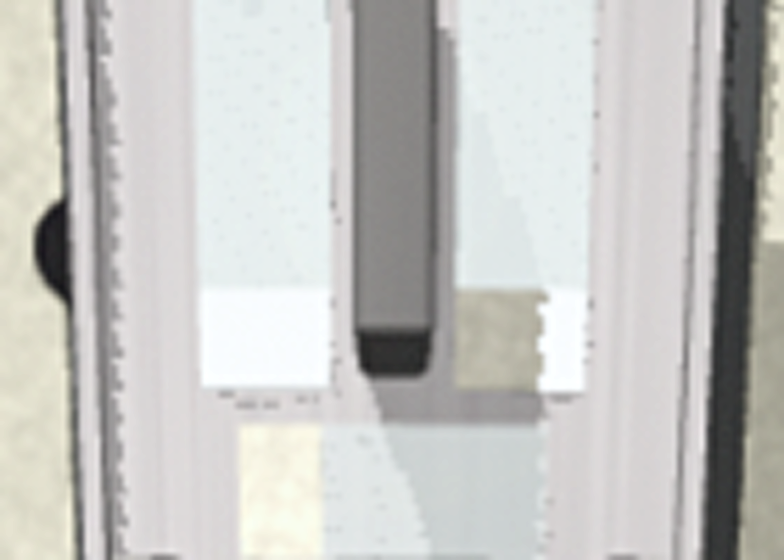

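I went the wrong way: the camera looks forward, so I'll move forward instead, staying high.

Call:
{"op": "send_rows", "data": {
  "targets": [
    [[0.5, 0.04, 0, 0, 0], [0.5, 0.05, 0, 0, 0], [0.5, 0.05, 0, 0, 0], [0.5, 0.02, 0, 0, 0], [0.5, 0, 0, 0, 0], [0.5, 0, 0, 0, 0]]
  ]
}}

```text
clock: 20.75
ee_pos: [0.5337, 0.2419, 0.251]
orientation: [2.36, 2.072, -0.003]
contact_force: [-0.2, -0.6, -1.2]
opening: 0.0424
```

```bash
python3 - <<'E'
from h import *
s,im,de=snap('wrist','w16');P=cloud('wrist',de,s)
cv2.imwrite('pics/w16c.png',cv2.convertScaleAbs(cv2.resize(im[30:130,190:330],(784,560),interpolation=cv2.INTER_CUBIC)[...,::-1],alpha=1.4))
a=np.radians(-7.35);X=np.array([np.cos(a),np.sin(a)]);Y=np.array([-X[1],X[0]]);c=np.array([.5328,.2390])
q=P.reshape(-1,3);u=(q[:,:2]-c)@X;v=(q[:,:2]-c)@Y;m=(abs(u)<.011)&(abs(v)>.07)&(abs(v)<.16)&(q[:,2]>.0865)&(q[:,2]<.105)
print(np.sort(v[m&(v>0)])[:6],np.sort(v[m&(v<0)])[-6:]);go(0.5,.1,.25,82)
E
```

```text
[0.08626223 0.08628048 0.08629855 0.08631157 0.08631533 0.08631593] [-0.08623869 -0.08621426 -0.08611682 -0.08610825 -0.08610063 -0.08505049]
t 20.8 pos [0.5338 0.2415 0.2511] yaw 82.53 open 0.043 F [ 0.3 -0.4 -0.5] tilt 0.11
tool shift [-0.1447 -0.0151  0.0014] turn rad 0.0092
```

View pics/w16c.png

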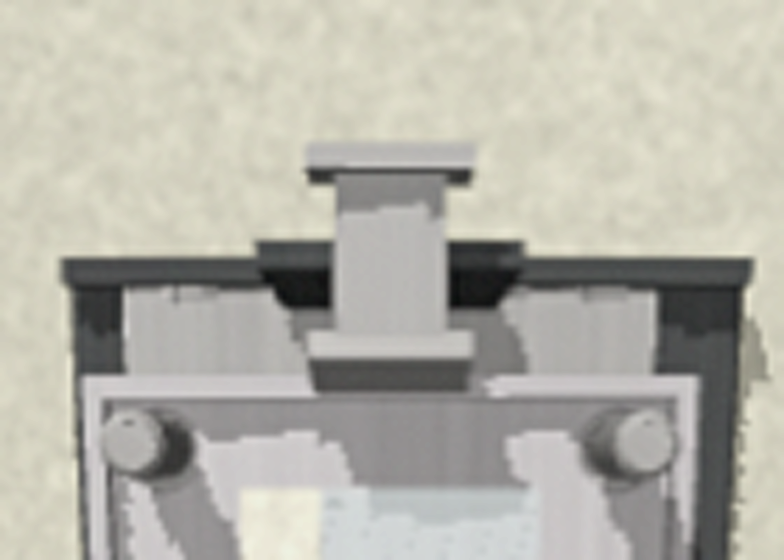

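Both catch noses measure about 86 mm from the frame centre, so each overlaps the 90 mm tray end by 4 mm. The catches are sprung back, the tray is seated, and the arm is clear. I'm handing in.

```bash
python3 -c "
from h import *
print(arm.hand_in())"
```

```text
the job is handed in; nothing more can be done
None
```

The tray is on the stand as the upper tier. It sits level on the post shoulders with both catches sprung back, and I handed the job in at about 20.8 s. The hand-in reports no verdict, so this rests on my own checks.

**What I did:**
- I measured the pins with the wrist camera before grasping anything.
- I gripped the bar on the grey rest; the brown one was the look-alike. The jaws brought the tray level as I lifted it.
- I lined the four holes up with the pins by looking at the pin tips through the two far holes.
- I pressed past the catches to the dead stop, about 33 N at most at the readings I took. Then I unloaded, let go and backed off.

**Last checks:**
- **Height and tilt:** the plate top measured 0.0759 m, which puts the underside at about 0.070 m on the shoulders. Tilt was 0.15°.
- **Catches:** both noses measured about 86 mm from the frame centre, a 4 mm overlap of each tray end.
- **Clearance:** the hand was clear of everything, with force readings near zero. The path stayed above the bottles, but I did not re-measure them or the slide box at the end.

**What went wrong or disagreed:**
- The wrist camera read pin distances about 1% short, within its stated calibration, so I used the known 92 mm spacing instead.
- One check move went the wrong way and showed no left catch. I repeated it from the right side.

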